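Set the shop's label printer and feed a label

TASK

On the shop counter stands a small label printer. With a fingertip laid on top of its knurled black thumbwheel, roll the wheel away from the printer's front until its white line clicks into place between the two small black index marks beside the wheel, then press the round white feed key fully down and let it come up again. Use touch only: do not lift the printer or push it out of place, and leave the tape roll, stamp, pot and gift box where they stand.

Things in the scene. Friction and masses are not known exactly. Their poses are not given: they have to be found in the camera images.
- printer: pale green loose label printer (about 0.9 kg, on rubber feet), a box 150 (x) x 200 (y) x 85 mm high, standing on the counter. Origin: centre of its underside. Its x axis points from its front (the face with the label mouth, turned roughly to the robot) to its back, y to its left, z up. Thumbwheel and feed key are in its flat top
- wheel_crown (a point): highest point of the black knurled thumbwheel, mid-width, 14 mm above the printer's top, 99 mm above the counter, at x 0, y +45 mm of the printer. Wheel: grippy rubber rim, 60 mm in diameter, 24 mm wide, axle level along the printer's y. The whole wheel is on a soft spring: pressed, it starts to sink at about 2.5 N and takes 1.2 N more per mm, 8 mm at most; this point sinks with it
- index (a point): fixed point on the printer's top surface (85 mm up) in the middle of the wheel's slot (68 x 30 mm). The two black index marks (6 x 14 mm) lie on the top, centred 24 mm either side of it along the printer's y, in line with the axle
- wheel (a joint): turn of the thumbwheel, rad: 0 = white line (5 mm wide, across the rim) on top between the index marks (wanted), negative = line towards the printer's front; grows as the wheel's top moves to the back (+x). Clicks every 0.42 rad (12.6 mm at the rim), drawn into the nearest click when let go; leaving one takes about 1.2 N along the rim. Starts one or two clicks short; stops at -1.1 and +0.62
- feed_top (a point): centre of the top of the round white feed key (28 mm in diameter, in a round black housing 44 mm across and 12 mm high), at x -10, y -50 mm of the printer, 22 mm above the printer's top when up; moves down as it is pressed
- feed (a joint): travel of the feed key, m: 0 up, 0.006 fully down; a spring of about 5 N at full travel pushes it up
- tape: bystander: yellow roll of tape lying flat, 64 mm across, 25 mm high; origin at the centre of its underside
- stamp: bystander: wooden hand stamp, 40 mm across, 70 mm high; origin at the centre of its underside
- pot: bystander: white pen pot, 68 mm across, 85 mm high; origin at the centre of its underside
- giftbox: bystander: small cardboard gift box 60 x 45 x 30 mm; origin at the centre of its underside

How it is judged:
On the way, in this order (a step that is already met when the one before it is completed fails the run):
1. the wheel's line has clicked in between the index marks (value of joint wheel between -0.12 and 0.12 rad), for 0.2 s.
2. the feed key is pressed fully down with the wheel set (all of step 1 and value of joint feed above 0.0048 m).
At the end, for the whole second after the job is handed in: The wheel rests within 0.12 rad of 0 (line between the marks), the feed key is up again (less than 1.5 mm down) after having been pressed to 4.8 mm or more, the printer stands upright within 20 mm of where it was, and the four bystanders are within 15 mm of where they were (all of step 1 and value of joint feed below 0.0015 m and distance of printer from where it was at the start of the episode below 0.02 m and angle between printer's own z axis and vertical below 0.05 rad and distance of each of tape, stamp, pot, giftbox from where it was at the start of the episode below 0.015 m); the robot touches nothing.
It fails at once if the printer is lifted or pushed more than 20 mm (height (world z) of printer above 0.012 m or distance of printer from where it was at the start of the episode above 0.02 m).
It fails at once if the feed key is pressed down before the wheel is in its place (value of joint feed above 0.0048 m and not (value of joint wheel between -0.12 and 0.12 rad)).
It fails at once if a bystander is moved more than 15 mm (distance of any of tape, stamp, pot, giftbox from where it was at the start of the episode above 0.015 m).
It also fails if it takes over 38 s, if anything falls off the work surface, if the arm or the gripper's body presses on something with over 40 N, if the wrist force passes 120 N, or if a joint passes its speed limit or range.

ROBOT

A 7-joint arm with a two-finger parallel gripper is mounted at the origin on the work surface. World frame = base frame: x ahead of the robot, y to its left, z up, the work surface at z = 0. Lengths are in m, angles in rad, forces in N, time in s.
With the tool pointing down it reaches from about 0.425 to 0.875 m from the base axis. Payload 4.7 kg.
Tool frame: the origin (TCP) lies at the very end of the fingers, on their centre line; the grasp point (between the pads) lies 19 mm behind it (grip_point_offset is the distance from the TCP to the grasp point, in m); x points along the fingers, z is the direction in which the jaws open and shut, and the axes are right-handed (so a half turn about x gives the same grasp; the last joint's range is limited). The gripper opens to 87 mm and grips with 3 to 60 N. Pads are 19 mm wide; open, the fingers measure 117 mm over their backs; the gripper's body (75 mm by 190 mm) begins 51 mm behind the grasp point.
Start: joints at [1.239, 0.321, -0.07, 1.45, 0.023, 1.371, -0.057], TCP at [0.22, -0.612, 0.223] pointing down, gripper open.
Joint ranges: [-2.86, 2.86], [-0.3, 2.09], [-1.38, 1.24], [0.06, 2.45], [-1.56, 4.7], [0.09, 2.05], [-2.69, 2.69]. Speed limits (rad/s): [2.57, 2.57, 3.14, 3.14, 3.14, 3.14, 3.14].

INTERFACE

Orientations are given as a rotation vector (axis times angle).
In Python, from bench import get_state, get_image, calibration, close_job, grip_point_offset gives the robot as it stands.
- The arm moves only by the tool play_rows, never from a script. Its argument "targets" is a list of rows, each an object with "claw": the closure, from 0 (fully open) to 1 (shut); "linear": the shift along the tool's x, y, z as a fraction of full scale, a list of three; "rotation": the turn, a rotation vector about the tool's x, y, z as a fraction of full scale, a list of three. In form: [{"claw": claw, "linear": [x, y, z], "rotation": [wx, wy, wz]}, ...]. A call has 1 to 10 rows; each row shifts and turns the pose as measured when the row begins, along the tool's axes as they then stand; what a row does not reach is not made up. Full scale, the value 1, is 2.5 cm for a shift and 90 degrees for a turn. A row lasts 1/12 s, in which the tool goes at most 41.7 mm and 7.16 degrees, less where a joint would pass 70% of its speed; a pose out of reach is approached as far as the arm can. A call with a number of a shift or a turn outside -1 to 1 is refused whole. A call with a gripper value outside its range is refused whole. The fingers move at their own pace and stop on an object; "newtons" is the grip in N (left out, the last holds). Time passes only in rows, so rows that do not move let the fingers close. It gives the time, the measured TCP pose, the force and the opening at its end, in the units of the state.
- get_state(): the state, without advancing time (a new reading comes with each control period).
- get_image(name): name is "scene" or "top" or "wrist"; returns the picture (420x560x3 uint8, blue, green, red); there is no depth.
- calibration(name): a dict with "fx", "fy", "cx", "cy" (pixels), "rvec" (rotation vector, rad) and "tvec" (3), from world to camera coordinates, as OpenCV has them; the wrist camera has in their place "hand_eye" (4x4, takes a point from camera to tool coordinates, whose origin is the TCP and whose axes are the tool frame's). Camera axes: x right, y down, z forward; pixel columns grow to the right and rows downward; lengths in m; the calibration is good to about 2 mm. A picture is of the moment at which its call begins: read the wrist's pose just before it. calibration takes no time and is no camera call.
- close_job(): hands the job in, once; it reports no verdict.
The state is a dict: "time": time; "joint_positions": joint angles; "qd": joint speeds; "joint_torque": joint torques, N m; "position": TCP position; "tool_rot": TCP orientation; "ft_force": force on the tool from outside, world axes, zero at the start; "torque": the same for the moment, N m; "grip_width": opening from 0.0 (shut) to 1.0 (fully open).
Only numpy, scipy, OpenCV 4.12 (cv2) and the standard library are available. Lean on these libraries where they do the work, as an engineer would, in place of code of your own. Each camera call takes 0.05 s, during which the arm holds its last target. There are 200 camera calls.

## Working session

There is one attempt and no reset: what is moved stays moved. The work goes in short steps, Python scripts to look and compute and a tool call to move; the robot and the scene stay as the last step left them, time stands still between calls to the robot, and variables do not carry over. Pictures are saved under pics/ and viewed, about 8 in all and at most 12, crops included, and the job is handed in when it is done.

Besides the shell and the picture viewer there is one more tool, called after "Request:" as a command line: name --argument value ..., lists and objects as JSON in quotes. play_rows: Moves the arm, as the interface text tells. Shift numbers are shares of 2.5 cm and turn numbers shares of 90 degrees, none past 1 either way. Its arguments: {"type":"object","properties":{"targets":{"type":"array"},"newtons":{"type":"number"}},"required":["targets"]}

```bash
mkdir -p pics; ls; cat > h.py <<'E'
import numpy as np,cv2
from bench import *
from scipy.spatial.transform import Rotation as R
def ray(name,uv,z):
    c=calibration(name);d=np.array([(uv[0]-c['cx'])/c['fx'],(uv[1]-c['cy'])/c['fy'],1])
    if 'hand_eye' in c:
        s=get_state();T=np.array(c['hand_eye']);Q=R.from_rotvec(s['tool_rot']).as_matrix()
        o=Q@T[:3,3]+s['position'];d=Q@T[:3,:3]@d
    else:
        M=R.from_rotvec(np.ravel(c['rvec'])).as_matrix();o=-M.T@np.ravel(c['tvec']);d=M.T@d
    return o+d*(z-o[2])/d[2]
E
python3 - <<'E'
from h import *
s=get_state();print(s);print(R.from_rotvec(s['tool_rot']).as_matrix().round(3),grip_point_offset)
for n in('top','scene'): cv2.imwrite(f'pics/{n}0.png',get_image(n))
E
```

```text
pics
{'time': 0.0, 'joint_positions': array([ 1.23912272,  0.32183781, -0.07009453,  1.45172818,  0.02257939,
        1.37076632, -0.05691655]), 'qd': array([ 2.46498708e-04, -4.26136799e-04, -2.09107631e-03, -5.74309518e-04,
        9.27136510e-05, -4.34024514e-04,  1.77516572e-03]), 'joint_torque': array([-2.45021447e-04, -4.91285133e+01, -4.04187161e-01, -3.12530851e+01,
       -6.40695216e-02,  4.37557453e-02,  1.82603908e-04]), 'position': array([ 0.22007344, -0.61100531,  0.22142526]), 'tool_rot': array([ 0.95191366,  1.35486065, -0.95016102]), 'ft_force': array([ 1.04234171, -0.45786712, -0.05825492]), 'torque': array([ 0.00515759,  0.0296765 , -0.03757291]), 'grip_width': 0.9991303638135001}
[[-0.001  0.941  0.339]
 [ 0.002  0.339 -0.941]
 [-1.    -0.    -0.002]] 0.0187
```

View pics/top0.png

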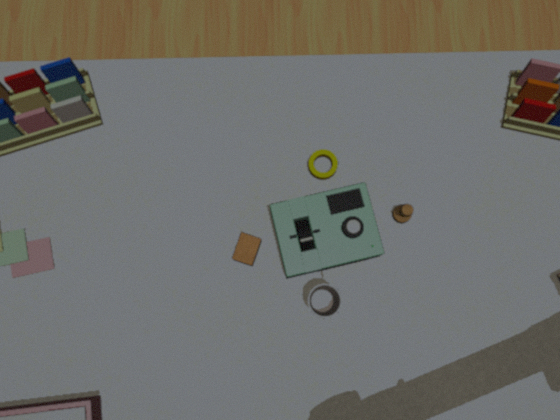

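View pics/scene0.png

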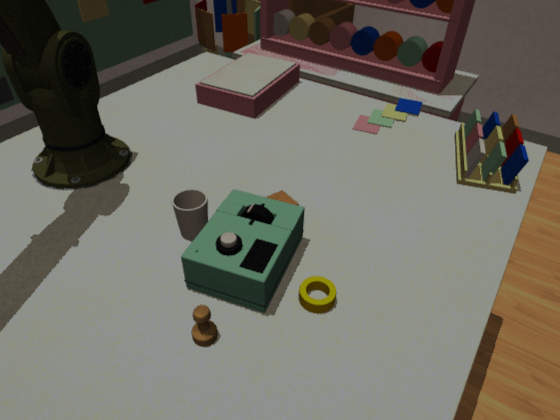

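The top view shows the printer around (327,229), the wheel slot at about (305,234), and the feed key at about (353,227). The pot is just in front at (324,300). The stamp is on the right at (403,213), the tape behind at (323,164), and the gift box on the left at (247,249).

```bash
python3 - <<'E'
from h import *
im=cv2.imread('pics/top0.png')[170:325,225:425]
cv2.imwrite('pics/topc.png',cv2.resize(im,None,fx=4,fy=4,interpolation=cv2.INTER_CUBIC)[:600])
for n,uv,z in [('wheel',(305,234),.085),('feed',(353,227),.107),('pot',(324,300),.085),('stamp',(406,211),.07)]: print(n,ray('top',uv,z))
print(ray('top',(271,205),.085),ray('top',(366,184),.085),ray('top',(383,256),.085),ray('top',(289,275),.085))
E
```

```text
wheel [ 0.52681665 -0.00427278  0.085     ]
feed [ 0.5361923  -0.09734084  0.107     ]
pot [ 0.39679064 -0.03810559  0.085     ]
stamp [ 0.57190487 -0.21076516  0.07      ]
[0.58660951 0.06251317 0.085     ] [ 0.62613746 -0.12981494  0.085     ] [ 0.480382   -0.15703832  0.085     ] [0.44636985 0.02911694 0.085     ]
```

View pics/topc.png

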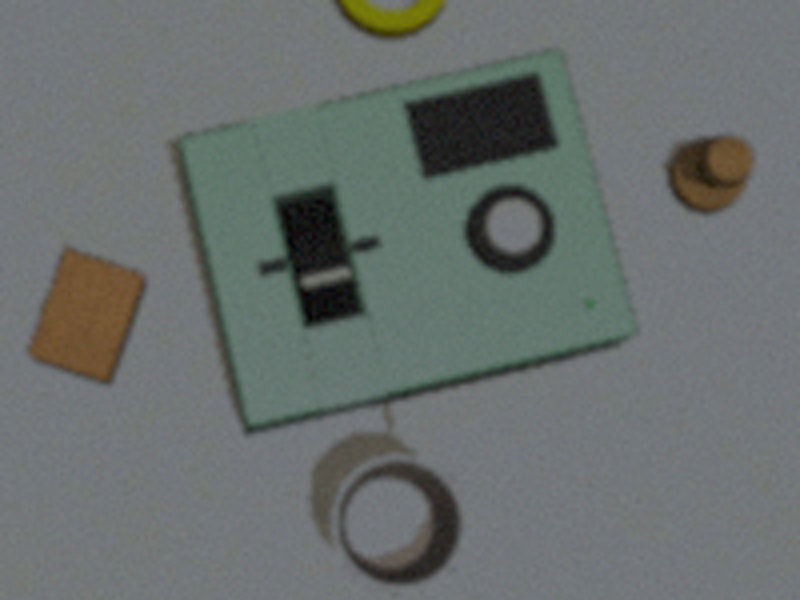

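The index is at about (0.527, -0.004), yaw about 13°. The white line sits about 11 mm toward the front, so the wheel is one click short (-0.42). Now travelling there with the fingers shut.

Request:
play_rows --newtons 20 --targets '[{"claw":1,"linear":[0,0,0],"rotation":[0.078,0,0]},{"claw":1,"linear":[0,0.83,-1],"rotation":[0,0,0]},{"claw":1,"linear":[0,0.83,-1],"rotation":[0,0,0]},{"claw":1,"linear":[0,0.83,-1],"rotation":[0,0,0]},{"claw":1,"linear":[0,0.83,-1],"rotation":[0,0,0]},{"claw":1,"linear":[0,0.83,-1],"rotation":[0,0,0]},{"claw":1,"linear":[0,0.83,-1],"rotation":[0,0,0]},{"claw":1,"linear":[0,0.83,-1],"rotation":[0,0,0]},{"claw":1,"linear":[0,0.83,-1],"rotation":[0,0,0]},{"claw":1,"linear":[0,0.83,-1],"rotation":[0,0,0]}]'

```text
time: 0.93
position: [0.3508, -0.3457, 0.2139]
tool_rot: [1.062, 1.31, -1.064]
ft_force: [0.8, 0.5, -0.3]
grip_width: 0.324
```

```bash
cat >> h.py <<'E'
def rel(p,yaw=13):
    s=get_state();Q=R.from_rotvec(s['tool_rot']).as_matrix()
    c,n=np.cos(np.radians(yaw)),np.sin(np.radians(yaw))
    X=np.column_stack(([0,0,-1],[c,n,0],[n,-c,0]))
    print('pos',s['position'],'lin',(Q.T@(np.array(p)-s['position'])/.025).round(2),'rot',(R.from_matrix(Q.T@X).as_rotvec()/(np.pi/2)).round(3),'F',s['ft_force'].round(2),'t',s['time'],s['grip_width'])
E
python3 -c "
from h import *
rel([.47,-.017,.2])"
```

```text
pos [ 0.35082636 -0.34571235  0.21394598] lin [  0.6    7.29 -11.93] rot [-0.017 -0.006  0.006] F [ 0.76  0.51 -0.26] t 0.9333 0.3241004093610429
```

Request:
play_rows --targets '[{"claw":1,"linear":[0.05,0.6,-1],"rotation":[-0.017,-0.006,0.006]},{"claw":1,"linear":[0.05,0.6,-1],"rotation":[0,0,0]},{"claw":1,"linear":[0.05,0.6,-1],"rotation":[0,0,0]},{"claw":1,"linear":[0.05,0.6,-1],"rotation":[0,0,0]},{"claw":1,"linear":[0.05,0.6,-1],"rotation":[0,0,0]},{"claw":1,"linear":[0.05,0.6,-1],"rotation":[0,0,0]},{"claw":1,"linear":[0.05,0.6,-1],"rotation":[0,0,0]},{"claw":1,"linear":[0.05,0.6,-1],"rotation":[0,0,0]},{"claw":1,"linear":[0.05,0.6,-1],"rotation":[0,0,0]},{"claw":1,"linear":[0.05,0.6,-1],"rotation":[0,0,0]}]'

```text
time: 1.77
position: [0.4418, -0.0515, 0.1984]
tool_rot: [1.037, 1.31, -1.04]
ft_force: [1.0, 0.8, 0.2]
grip_width: 0.011
```

```bash
python3 -c "
from h import *
rel([.48,-.015,.2])
c=calibration('wrist');print(c)
cv2.imwrite('pics/w1.png',get_image('wrist'))"
```

```text
pos [ 0.44182835 -0.05152059  0.19837669] lin [-0.07  1.82 -1.07] rot [0.002 0.    0.001] F [0.95 0.81 0.19] t 1.7667 0.01054028999943398
{'fx': 360.38255600250585, 'fy': 360.38255600250585, 'cx': 278.2710205843016, 'cy': 206.06271889507477, 'hand_eye': array([[-2.14797466e-03, -2.68238581e-01,  9.63350118e-01,
        -1.62939557e-01],
       [ 7.65847867e-04, -9.63352499e-01, -2.68237537e-01,
         7.47048445e-02],
       [ 9.99997400e-01,  1.61612201e-04,  2.27468670e-03,
         1.10389478e-03],
       [ 0.00000000e+00,  0.00000000e+00,  0.00000000e+00,
         1.00000000e+00]])}
```

View pics/w1.png

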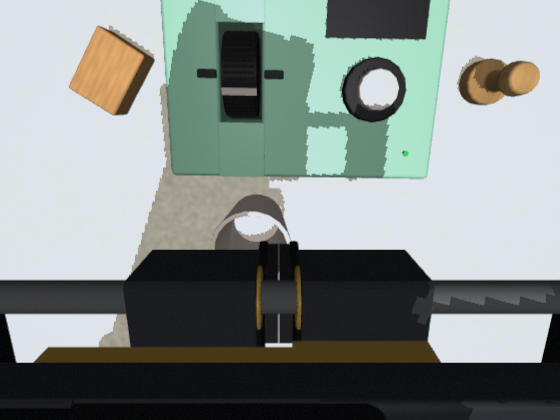

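The wrist view shows the index marks at (206,73) and (274,74), the white line at (239,91), and the feed key centre at (379,89). The fingers are shut at (279,300).

```bash
python3 -c "
from h import *
a=ray('wrist',(206,73),.085);b=ray('wrist',(274,74),.085);print('index',(a+b)/2,np.linalg.norm(a-b),np.degrees(np.arctan2(-(a-b)[0],(a-b)[1])))
print('feed',ray('wrist',(379,89),.107))
i=(a+b)/2
l=ray('wrist',(239,91),.0964);print('line',l, np.linalg.norm(l[:2]-i[:2]))
u=np.array([.974,.225,0]);w=i-.007*u;w[2]=.112;rel(w)
"
```

```text
index [0.53153938 0.0040343  0.085     ] 0.04909875948447155 12.90178599003442
feed [ 0.54284534 -0.09132134  0.107     ]
line [0.51944384 0.00096991 0.0964    ] 0.012477683826803794
pos [ 0.44338605 -0.04442912  0.19843381] lin [ 3.46  3.6  -1.04] rot [ 0.007 -0.002 -0.   ] F [1.96 5.58 0.26] t 1.8167 0.0032869011614373275
```

Allowing for the arm settling during the picture, the index is at about (0.529, -0.0035), which agrees with the top view. I'll go above the wheel, 7 mm to the front of the crown.

Request:
play_rows --targets '[{"claw":1,"linear":[0,0.9,-0.22],"rotation":[0,0,0]},{"claw":1,"linear":[0.3,0.9,-0.22],"rotation":[0,0,0]},{"claw":1,"linear":[0.8,0.8,-0.2],"rotation":[0,0,0]},{"claw":1,"linear":[0.8,0.8,-0.2],"rotation":[0,0,0]},{"claw":1,"linear":[0.7,0,0],"rotation":[0,0,0]},{"claw":1,"linear":[0.6,0,0],"rotation":[0,0,0]},{"claw":1,"linear":[0,0,0],"rotation":[0,0,0]},{"claw":1,"linear":[0,0,0],"rotation":[0,0,0]}]'

```text
time: 2.48
position: [0.5239, 0.0023, 0.1144]
tool_rot: [1.028, 1.318, -1.024]
ft_force: [0.7, -0.7, 0.2]
grip_width: 0.005
```

```bash
python3 -c "
from h import *
rel([.5217,-.005,.102])"
```

```text
pos [0.52393881 0.00228952 0.11437467] lin [ 0.49 -0.16  0.26] rot [ 0.012 -0.002  0.   ] F [ 0.71 -0.68  0.2 ] t 2.4833 0.005458603924848832
```

Request:
play_rows --targets '[{"claw":1,"linear":[0,-0.16,0.26],"rotation":[0.01,0,0]},{"claw":1,"linear":[0.25,0,0],"rotation":[0,0,0]},{"claw":1,"linear":[0.25,0,0],"rotation":[0,0,0]},{"claw":1,"linear":[0,0,0],"rotation":[0,0,0]},{"claw":1,"linear":[0,0,0],"rotation":[0,0,0]}]'

```text
time: 2.9
position: [0.5223, -0.008, 0.1038]
tool_rot: [1.043, 1.305, -1.039]
ft_force: [0.2, -0.5, -0.1]
grip_width: 0.007
```

```bash
python3 -c "
from h import *
rel([.5217,-.005,.097])"
```

```text
pos [ 0.52230181 -0.0080222   0.10384722] lin [ 0.27  0.   -0.12] rot [-0.001  0.    -0.002] F [ 0.18 -0.55 -0.13] t 2.9 0.007240629397251619
```

Request:
play_rows --targets '[{"claw":1,"linear":[0,0,-0.1],"rotation":[0,0,0]},{"claw":1,"linear":[0.15,0,0],"rotation":[0,0,0]},{"claw":1,"linear":[0.1,0,0],"rotation":[0,0,0]},{"claw":1,"linear":[0,0,0],"rotation":[0,0,0]},{"claw":1,"linear":[0,0,0],"rotation":[0,0,0]}]'

```text
time: 3.32
position: [0.5228, -0.0058, 0.0991]
tool_rot: [1.043, 1.302, -1.038]
ft_force: [-1.1, -0.6, 2.4]
grip_width: 0.005
```

```bash
python3 -c "
from h import *
rel([.5217,-.005,.097])"
```

```text
pos [ 0.52277484 -0.00578434  0.09905386] lin [ 0.08 -0.04 -0.04] rot [-0.001  0.002 -0.004] F [-1.08 -0.57  2.4 ] t 3.3167 0.004616527125049795
```

Contact at the expected height, 2.4 N. Press about 1.5 mm more, then roll.

Request:
play_rows --targets '[{"claw":1,"linear":[0.1,0,0],"rotation":[0,0,0]},{"claw":1,"linear":[0.03,0,0],"rotation":[0,0,0]},{"claw":1,"linear":[0.01,0.12,0],"rotation":[0,0,0]},{"claw":1,"linear":[0.01,0.12,0],"rotation":[0,0,0]},{"claw":1,"linear":[0.01,0.12,0],"rotation":[0,0,0]},{"claw":1,"linear":[0,0,0],"rotation":[0,0,0]}]'

```text
time: 3.82
position: [0.5348, -0.0032, 0.0981]
tool_rot: [1.045, 1.297, -1.034]
ft_force: [0.7, -0.6, 3.4]
grip_width: 0.004
```

```bash
python3 -c "
from h import *
rel(np.array([.5228,-.0058,.097])+.0126*np.array([.974,.225,0]))"
```

```text
pos [ 0.53484486 -0.00316072  0.0980762 ] lin [ 0.04  0.01 -0.01] rot [-0.001  0.003 -0.007] F [ 0.73 -0.57  3.42] t 3.8167 0.004075489320811494
```

Request:
play_rows --targets '[{"claw":1,"linear":[0,0,0],"rotation":[0,0,0]},{"claw":1,"linear":[-0.3,0,0],"rotation":[0,0,0]},{"claw":1,"linear":[-0.6,0,0],"rotation":[0,0,0]},{"claw":1,"linear":[-0.6,0,0],"rotation":[0,0,0]},{"claw":1,"linear":[-0.6,-0.7,0],"rotation":[0,0,0]},{"claw":1,"linear":[-0.5,-1,0],"rotation":[0,0,0]},{"claw":1,"linear":[0,-0.7,0.5],"rotation":[0,0,0]},{"claw":1,"linear":[0,0,0.5],"rotation":[0,0,0]},{"claw":1,"linear":[0,0,0],"rotation":[0,0,0]},{"claw":1,"linear":[0,0,0],"rotation":[0,0,0]}]'

```text
time: 4.65
position: [0.4764, -0.0403, 0.1633]
tool_rot: [1.043, 1.305, -1.034]
ft_force: [-0.1, 0.9, 0.9]
grip_width: 0.005
```

```bash
python3 -c "
from h import *
rel([.54,-.0985,.12])
cv2.imwrite('pics/w2.png',get_image('wrist'))"
```

```text
pos [ 0.47636787 -0.04026674  0.16330071] lin [1.74 1.94 2.85] rot [ 0.001 -0.    -0.004] F [-0.07  0.89  0.93] t 4.65 0.005252643928052404
```

View pics/w2.png

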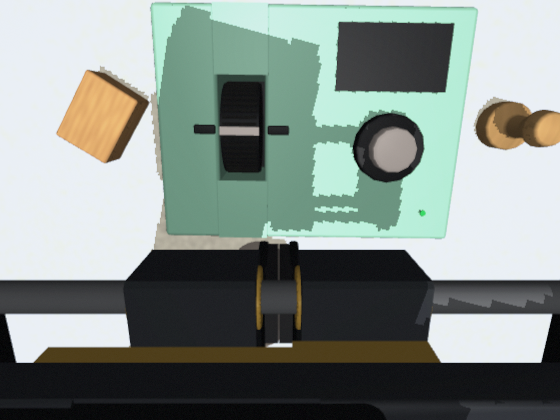

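The line at (240,131) is now between the marks at (204,129) and (278,130), so the wheel is clicked in. The feed key is at (394,150). I'll move above it.

```bash
python3 -c "
from h import *
f=ray('wrist',(394,150),.107);print(f,ray('wrist',(241,129.5),.085))
f[2]=.125;rel(f)"
```

```text
[ 0.54083364 -0.09904356  0.107     ] [ 0.53000077 -0.0044305   0.085     ]
pos [ 0.47660107 -0.04035337  0.16321994] lin [1.54 1.96 2.87] rot [ 0.001 -0.    -0.004] F [-0.01 -0.78  0.64] t 4.7 0.004728068159133038
```

Request:
play_rows --targets '[{"claw":1,"linear":[0,0.65,0.95],"rotation":[0,0,0]},{"claw":1,"linear":[0,0.65,0.95],"rotation":[0,0,0]},{"claw":1,"linear":[0.3,0.6,0.9],"rotation":[0,0,0]},{"claw":1,"linear":[0.6,0,0],"rotation":[0,0,0]},{"claw":1,"linear":[0.6,0,0],"rotation":[0,0,0]},{"claw":1,"linear":[0,0,0],"rotation":[0,0,0]},{"claw":1,"linear":[0,0,0],"rotation":[0,0,0]},{"claw":1,"linear":[0,0,0],"rotation":[0,0,0]}]'

```text
time: 5.37
position: [0.5463, -0.0921, 0.1208]
tool_rot: [1.043, 1.316, -1.025]
ft_force: [-0.5, -0.1, 0.9]
grip_width: 0.005
```

```bash
python3 -c "
from h import *
rel([.5405,-.099,.112])"
```

```text
pos [ 0.54628551 -0.09209449  0.12083944] lin [ 0.35 -0.29  0.22] rot [ 0.006 -0.007 -0.004] F [-0.48 -0.05  0.9 ] t 5.3667 0.005431773350616558
```

Request:
play_rows --targets '[{"claw":1,"linear":[0,-0.29,0.22],"rotation":[0,0,0]},{"claw":1,"linear":[0.2,0,0],"rotation":[0,0,0]},{"claw":1,"linear":[0.2,0,0],"rotation":[0,0,0]},{"claw":1,"linear":[0.1,0,0],"rotation":[0,0,0]},{"claw":1,"linear":[0,0,0],"rotation":[0,0,0]}]'

```text
time: 5.78
position: [0.5412, -0.0986, 0.11]
tool_rot: [1.042, 1.313, -1.022]
ft_force: [-0.0, -0.5, -0.8]
grip_width: 0.002
```

```bash
python3 -c "
from h import *
rel([.5405,-.099,.101])"
```

```text
pos [ 0.54120768 -0.09858948  0.10996917] lin [ 0.36 -0.03  0.01] rot [ 0.007 -0.005 -0.006] F [-0.04 -0.51 -0.82] t 5.7833 0.0018739921425740542
```

Request:
play_rows --targets '[{"claw":1,"linear":[0.12,0,0],"rotation":[0,0,0]},{"claw":1,"linear":[0.12,0,0],"rotation":[0,0,0]},{"claw":1,"linear":[0.12,0,0],"rotation":[0,0,0]},{"claw":1,"linear":[0.06,0,0],"rotation":[0,0,0]},{"claw":1,"linear":[0.03,0,0],"rotation":[0,0,0]}]'

```text
time: 6.2
position: [0.5417, -0.0987, 0.1014]
tool_rot: [1.04, 1.311, -1.023]
ft_force: [-3.3, 0.4, 6.8]
grip_width: 0.006
```

```bash
python3 -c "
from h import *
rel([.5405,-.099,.101])"
```

```text
pos [ 0.54169449 -0.09867459  0.10141764] lin [ 0.02 -0.05  0.  ] rot [ 0.007 -0.003 -0.006] F [-3.28  0.4   6.85] t 6.2 0.005831263552750666
```

Request:
play_rows --targets '[{"claw":1,"linear":[0.06,0,0],"rotation":[0,0,0]},{"claw":1,"linear":[0.06,0,0],"rotation":[0,0,0]},{"claw":1,"linear":[0.06,0,0],"rotation":[0,0,0]}]'

```text
time: 6.45
position: [0.5417, -0.0987, 0.1013]
tool_rot: [1.038, 1.31, -1.025]
ft_force: [-5.4, 0.4, 12.3]
grip_width: 0.005
```

It has hit a hard stop at 12 N with no further travel, so the key is fully down. Lift and back off.

Request:
play_rows --targets '[{"claw":1,"linear":[-0.3,0,0],"rotation":[0,0,0]},{"claw":1,"linear":[-0.6,0,0],"rotation":[0,0,0]},{"claw":1,"linear":[-0.7,0,0],"rotation":[0,0,0]},{"claw":1,"linear":[-0.7,-0.5,0],"rotation":[0,0,0]},{"claw":1,"linear":[-0.6,-1,-0.5],"rotation":[0,0,0]},{"claw":1,"linear":[0,-0.8,-0.6],"rotation":[0,0,0]},{"claw":1,"linear":[0,0,0],"rotation":[0,0,0]},{"claw":1,"linear":[0,0,0],"rotation":[0,0,0]},{"claw":1,"linear":[0,0,0],"rotation":[0,0,0]}]'

```text
time: 7.2
position: [0.4789, -0.085, 0.177]
tool_rot: [1.039, 1.308, -1.021]
ft_force: [-0.0, -0.3, -0.2]
grip_width: 0.005
```

```bash
python3 -c "
from h import *
rel([.5405,-.099,.101])
cv2.imwrite('pics/w3.png',get_image('wrist'))"
```

```text
pos [ 0.4788937  -0.08499361  0.17697114] lin [3.06 2.22 1.14] rot [ 0.008 -0.002 -0.008] F [-0.02 -0.29 -0.25] t 7.2 0.00476757684130103
```

View pics/w3.png

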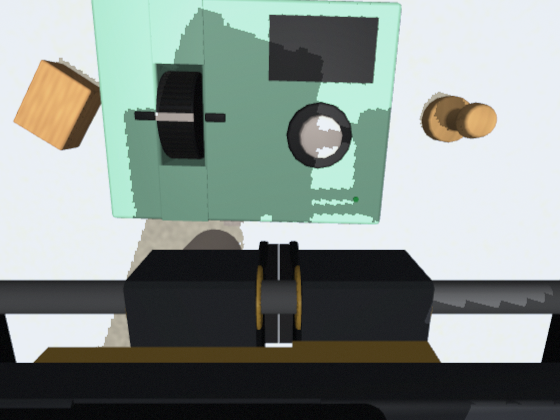

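The line at (177,117) is between the marks at (146,116) and (215,117). The key at (320,135) looks raised again, and the arm is clear. I'll check the printer's shift and hand in.

```bash
python3 -c "
from h import *
print(ray('wrist',(180.5,116.5),.085),ray('wrist',(320,135),.107))
a=cv2.imread('pics/top0.png');b=get_image('top');d=cv2.absdiff(a,b)[130:325,225:425].max(2)
print('key/top diff >60 px:',(d>60).sum());close_job()"
```

```text
[ 0.53020219 -0.00472777  0.085     ] [ 0.5418333  -0.09865199  0.107     ]
key/top diff >60 px: 10494
the job is handed in; nothing more can be done
```

I rolled the wheel one click to its mark, pressed the feed key fully and released it, and handed the job in at about 7.3 s of the allowed 38 s.

- **Wheel:** I laid the closed fingertips on the crown at about 3.4 N and moved 12.3 mm to the back. The white line sat between the index marks after I lifted off. It was still there after the key press.
- **Feed key:** I pressed it until it hit a hard stop at z = 0.1013 m, about 5.7 mm of travel, with 12 N on the tool. Afterwards the key looked raised in the wrist view, but I did not measure its height.
- **Printer:** The index point measured (0.530, -0.004) after the wheel was set and (0.530, -0.005) at the end, so the printer moved less than 1 mm over the key press. These also match the first top-view estimate, (0.527, -0.004), within measurement error.
- **Bystanders:** I never came near them and saw no contact. The gift box and stamp looked in place in the last wrist view. Part of the pot was hidden there and the tape was out of frame.
- **Check that failed:** The before-and-after comparison of the top views was no use, because the arm now covers part of that view.

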